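# Slide the tall hairspray can into the organiser's bottle bay

## Task

Tidy the vanity: push the tall, slim hairspray can across the granite, low on its body so that it slides upright without tipping, into the open bottle bay at the near end of the smoked acrylic organiser, until no part of it sticks out past the front edges of the bay's two side panels. Do it gently with the fingertips or the outside of the fingers only: do not pinch the can, lift it or press hard on it. Leave the lidded pot, the eyelash curler, the hair claw clip and the squat jar where they are, and take the hand away at the end.

Things in the scene. Friction and masses are not known exactly. Their poses are not given: they have to be found in the camera images.
- spray_can: Tall slim hairspray can, loose on the granite: round, 208 mm tall, aluminium body 48 mm in diameter up to 162 mm, black cap 38 mm in diameter above; 200 to 360 g. Origin at the centre of its underside, z up; yaw has no meaning. Friction on granite 0.45 to 0.66: pushed below 33 mm above the granite it slides upright, higher it may tip, at half height it falls. It hardly coasts after a slow push.
- organiser: Smoked acrylic stepped organiser, fixed. Three tiers rise towards the left, tops 50, 100, 150 mm high, each with an 8 mm lip in front. Origin on the granite, middle of the bottle bay's mouth; x straight into the bay (to the robot's left), y towards the robot. Front tier: x 0 to 85, y -42 to -267 mm; middle tier x 85 to 170, top tier x 170 to 255 mm: y -267 to 47 mm. Bottles on top reach 210 mm.
- bay_mouth (a point): Middle of the mouth of the bottle bay, at the organiser's end nearest the robot: on the granite, in line with the front edges of the two side panels; axes as the organiser's, x straight into the bay. The bay is open in front and on top and has no floor (bare granite). Side panels 50 mm high, inner faces at y = -42 and +42 mm, the outer one to y = 47 mm; back panel 100 mm high, its face at x = 85 mm.
- lidded_pot: White ceramic lidded pot, 62 mm in diameter, 58 mm high with its knob, standing on the organiser's front tier, away from the bay; origin at the centre of its underside. To be left alone.
- lash_curler: Steel eyelash curler, 90 x 56 mm, 26 mm high at the jaw, lying on the organiser's middle tier, at the end away from the bay; origin under its middle. To be left alone.
- claw_clip: Tortoiseshell-coloured hair claw clip with a steel spring hinge, 80 x 44 mm, 45 mm high, on the organiser's middle tier, behind the bay; origin under its middle. To be left alone.
- amber_jar: Squat amber glass jar with a dark lid, 68 mm in diameter, 58 mm high, standing on the granite in front of the organiser's far end; origin at the centre of its underside. To be left alone.
There are look-alikes about, which are no part of the job. Several things have the shape of the spray_can; the one meant has the colours described above.

How it is judged:
By the outcome, as a careful person would: the job done as asked, in the order asked, and still so for the second after the job is handed in, with the robot touching nothing.
It also fails if it takes over 72 s, if anything falls off the work surface, if the arm or the gripper's body presses on something with over 40 N, if the wrist force passes 120 N, or if a joint passes its speed limit or range.

## Robot

A 6-joint arm with a two-finger parallel gripper is mounted at the origin on the work surface. World frame = base frame: x ahead of the robot, y to its left, z up, the work surface at z = 0. Lengths are in m, angles in rad, forces in N, time in s.
With the tool pointing down it reaches from about 0.35 to 0.875 m from the base axis. Payload 15.5 kg.
Tool frame: the origin (TCP) lies midway between the tips of the shut fingers; the grasp point (between the pads) lies 19 mm behind it; z points along the fingers, y is the direction in which the jaws open and shut (so a half turn about z gives the same grasp; the last joint's range is limited). The gripper opens to 85 mm and grips with 20 to 120 N. Pads are 22 mm wide; open, the fingers measure 114 mm over their backs; the gripper's body (76 mm by 85 mm) begins 54 mm behind the grasp point. The pads swing forward as they close: fully open they stand 13 mm farther back than shut.
Start: joints at [-1.282, 0.494, 1.345, -0, 1.302, -0.096], TCP at [0.234, -0.58, 0.231] pointing down, gripper open.
Joint ranges: [-2.91, 2.91], [-0.82, 2.16], [0.22, 2.67], [-1.22, 4.37], [0.12, 2.79], [-3.08, 3.08]. Speed limits (rad/s): [1.89, 1.89, 2.57, 3.01, 3.01, 3.01].

## Interface

Orientations are given as a unit quaternion [w, x, y, z].
In Python, from bench import bot gives the robot as it stands.
- The arm moves only by the tool servo_tool, never from a script. Its argument "rows" is a list of rows, each an object with "dp": the shift along the tool's x, y, z in mm, a list of three; "rotation": the turn, a rotation vector about the tool's x, y, z in rad, a list of three; "jaw": the finger opening in mm, from 0 to 85.4. A call has 1 to 20 rows; each row shifts and turns the commanded pose from where the row before left it, along the tool's axes as they then stand; what a row does not reach is not made up. A row lasts 1/10 s, in which the tool goes at most 50 mm and 8.59 degrees, less where a joint would pass 70% of its speed; a pose out of reach is approached as far as the arm can. A call is refused whole if a number of a shift passes 50 or a number of a turn 0.15, either way. A call with a gripper value outside its range is refused whole. The fingers move at their own pace and stop on an object; "force" is the grip in N (left out, the last holds). Time passes only in rows, so rows that do not move let the fingers close. It gives the time, the measured TCP pose, the force and the opening at its end, in the units of the state.
- bot.sense(): the state, without advancing time (a new reading comes with each control period).
- bot.capture(name): name is "side" or "top"; returns (picture, depth): 420x560x3 uint8, red, green, blue; 420x560 float32, m along the optical axis (not along the pixel's ray), 0 where there is no reading.
- bot.get_calibration(name): a dict with "camera_matrix" (3x3 intrinsics, pixels), "rvec" (rotation vector, rad) and "tvec" (3), from world to camera coordinates, as OpenCV has them. Camera axes: x right, y down, z forward; pixel columns grow to the right and rows downward; lengths in m; the calibration is good to about 2 mm. A picture is of the moment at which its call begins. get_calibration takes no time and is no camera call.
- bot.hand_in(): hands the job in, once; it reports no verdict.
The state is a dict: "t": time; "joints": joint angles; "qvel": joint speeds; "joint_torque": joint torques, N m; "ee_pos": TCP position; "tcp_rot": TCP orientation; "ft_force": force on the tool from outside, world axes, zero at the start; "torque": the same for the moment, N m; "opening": finger opening in m.
Only numpy, scipy, OpenCV 4.12 (cv2) and the standard library are available. Lean on these libraries where they do the work, as an engineer would, in place of code of your own. Each camera call takes 0.05 s, during which the arm holds its last target.

## Working session

There is one attempt and no reset: what is moved stays moved. The work goes in short steps, Python scripts to look and compute and a tool call to move; the robot and the scene stay as the last step left them, time stands still between calls to the robot, and variables do not carry over. Pictures are saved under pics/ and viewed, and the job is handed in when it is done.

Besides the shell and the picture viewer there is one more tool, called after "Request:" as a command line: name --argument value ..., lists and objects as JSON in quotes. servo_tool: Moves the arm, as the interface text tells. Its arguments: {"type":"object","properties":{"rows":{"type":"array"},"force":{"type":"number"}},"required":["rows"]}

```bash
mkdir -p pics; ls
python3 - <<'E'
from bench import bot
import cv2,numpy as np
s=bot.sense();print(s)
for n in("side","top"):
    p,d=bot.capture(n);np.savez(f"pics/{n}0.npz",p=p,d=d);cv2.imwrite(f"pics/{n}0.png",p[:,:,::-1]);c=bot.get_calibration(n)
    R=cv2.Rodrigues(np.array(c["rvec"]))[0];print(n,c["camera_matrix"],"cam pos",-R.T@np.array(c["tvec"]).ravel(),R)
E
```

```text
pics
{'t': 0.0, 'joints': array([-1.28245741e+00,  4.94173486e-01,  1.34617561e+00, -3.24366064e-05,
        1.30251358e+00, -9.54739167e-02]), 'qvel': array([-0.00147302,  0.00028426,  0.0017553 ,  0.00049004,  0.00236634,
       -0.00068452]), 'joint_torque': array([ 2.86190218e-03, -8.82163882e+01, -3.83860266e+01, -6.75919455e-05,
        1.02985729e-02, -1.27362746e-04]), 'ee_pos': array([ 0.23393366, -0.57914871,  0.23069122]), 'tcp_rot': array([-6.30558711e-04,  9.81641387e-01,  1.90734852e-01, -7.67039237e-05]), 'ft_force': array([-0.11897576,  0.05870114,  0.01566486]), 'torque': array([-0.03384449, -0.03564904,  0.00201909]), 'opening': 0.08534353149041767}
side [[415.10403046   0.         274.50781583]
 [  0.         415.10403046 215.15314747]
 [  0.           0.           1.        ]] cam pos [0.32588812 0.77647648 0.54828487] [[-0.94541792 -0.32518238  0.02100886]
 [-0.1817105   0.47258211 -0.86234996]
 [ 0.2704926  -0.81909863 -0.50587665]]
top [[497.45983742   0.         279.31893081]
 [  0.         497.45983742 204.27061268]
 [  0.           0.           1.        ]] cam pos [0.50505403 0.02756017 1.01036141] [[-0.02368624 -0.99945592  0.02295268]
 [-0.99521483  0.02139624 -0.09533962]
 [ 0.09479665 -0.02510108 -0.99518015]]
```

View pics/side0.png

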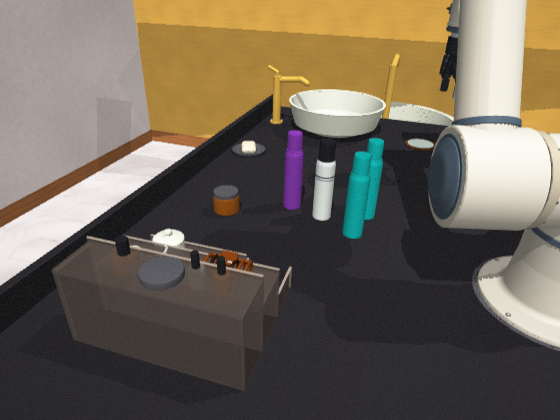

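View pics/top0.png

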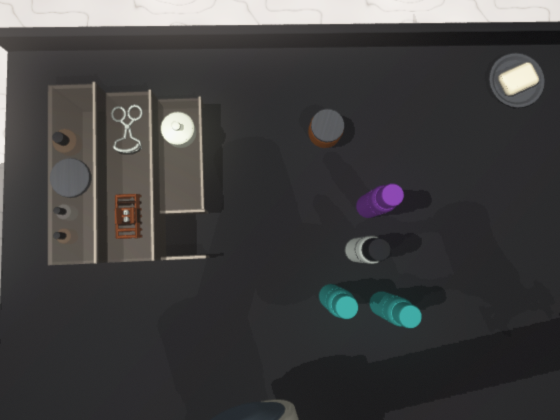

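The top view shows four can-shaped items: purple at side (293,170) / top (380,200), white/aluminium with a black cap at side (324,180) / top (368,250), and teal at side (357,195) and (373,180) / top (338,302) and (395,310). Only the aluminium one with the black cap matches the description. The bay mouth is near top (207,235). Next I'll crop in on it and measure.

```bash
cat > h.py <<'E'
import numpy as np,cv2
from bench import bot
def cal(n):
    c=bot.get_calibration(n);return np.array(c["camera_matrix"]),cv2.Rodrigues(np.array(c["rvec"]))[0],np.array(c["tvec"]).ravel(),np.array(c["rvec"])
def cloud(n,d):
    K,R,t,_=cal(n);v,u=np.mgrid[:420,:560];X=np.stack([(u-K[0,2])/K[0,0]*d,(v-K[1,2])/K[1,1]*d,d],-1)
    return (X-t)@R
def ray(n,u,v,z):
    K,R,t,_=cal(n);c=-R.T@t;w=R.T@np.array([(u-K[0,2])/K[0,0],(v-K[1,2])/K[1,1],1]);return c+w*(z-c[2])/w[2]
def proj(n,P):
    K,R,t,rv=cal(n);return cv2.projectPoints(np.array(P,float).reshape(-1,1,3),rv,t,K,None)[0].reshape(-1,2)
E
python3 - <<'E'
from h import *
D={n:np.load(f"pics/{n}0.npz") for n in("side","top")}
a=D["side"]["p"][100:260,270:410];b=D["top"]["p"][170:340,300:440]
cv2.imwrite("pics/crop0.png",np.hstack([cv2.resize(a,(400,457)),cv2.resize(b,(376,457))])[:,:,::-1])
C=cloud("top",D["top"]["d"]);S=cloud("side",D["side"]["d"])
# objects standing in the region, by clouds at height of caps
for n,X in(("top",C),("side",S)):
  ok=(D[n]["d"]>0)&(X[...,2]>0.02)&(X[...,2]<0.23)&(X[...,1]<0.02)&(X[...,1]>-0.35)&(X[...,0]>0.2)&(X[...,0]<0.7)
  k,l,st,ce=cv2.connectedComponentsWithStats(ok.astype(np.uint8))
  for i in range(1,k):
    if st[i,4]<60: continue
    m=(l==i);P=X[m];hs=D[n]["p"][m].mean(0)
    top=P[P[:,2]>P[:,2].max()-0.012]
    print(n,ce[i].round(),st[i,4],"zmax",P[:,2].max().round(3),"rgb",hs.round(),"topctr",((top.min(0)+top.max(0))/2).round(3),"ext",np.ptp(top,axis=0).round(3),"min",P.min(0).round(3),"max",P.max(0).round(3))
for nm,u,v,z in [("outer panel front",207,257,.05),("inner panel front",203,212,.05),("tierlip far",201,98,.058)]: print(nm,ray("top",u,v,z).round(3))
E
```

```text
top [380. 200.] 1072 zmax 0.213 rgb [ 98.  52. 125.] topctr [ 0.593 -0.177  0.207] ext [0.037 0.036 0.011] min [ 0.569 -0.195  0.021] max [ 0.617 -0.153  0.213]
top [368. 250.] 982 zmax 0.212 rgb [80. 82. 81.] topctr [ 0.505 -0.151  0.207] ext [0.037 0.037 0.011] min [ 0.481 -0.17   0.02 ] max [ 0.529 -0.128  0.212]
top [339. 302.] 932 zmax 0.212 rgb [ 50. 131. 126.] topctr [ 0.415 -0.095  0.206] ext [0.036 0.036 0.011] min [ 0.392 -0.117  0.02 ] max [ 0.439 -0.072  0.212]
top [396. 310.] 1212 zmax 0.213 rgb [ 46. 121. 117.] topctr [ 0.397 -0.196  0.207] ext [0.038 0.037 0.012] min [ 0.374 -0.215  0.02 ] max [ 0.422 -0.172  0.213]
side [293. 168.] 1234 zmax 0.207 rgb [107.  49. 140.] topctr [ 0.593 -0.175  0.201] ext [0.038 0.042 0.012] min [ 0.568 -0.196  0.02 ] max [ 0.616 -0.149  0.207]
side [324. 177.] 1350 zmax 0.208 rgb [141. 145. 142.] topctr [ 0.504 -0.148  0.202] ext [0.036 0.037 0.012] min [ 0.48  -0.167  0.02 ] max [ 0.528 -0.125  0.208]
side [363. 185.] 2426 zmax 0.207 rgb [ 16. 146. 143.] topctr [ 0.405 -0.146  0.201] ext [0.053 0.141 0.012] min [ 0.373 -0.216  0.02 ] max [ 0.438 -0.067  0.207]
outer panel front [0.498 0.144 0.05 ]
inner panel front [0.585 0.151 0.05 ]
tierlip far [0.808 0.152 0.058]
```

View pics/crop0.png

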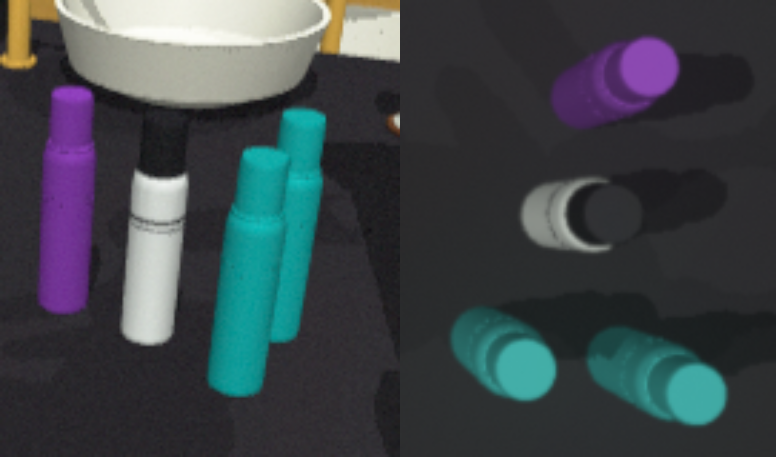

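The crop confirms the choice: an aluminium body with a black cap, at top (368,250), measuring (0.505,-0.150). Next is the bay pose.

Run:
```python
from h import *
D={n:np.load(f"pics/{n}0.npz") for n in("side","top")}
a=D["top"]["p"][80:275,90:240];b=D["side"]["p"][220:390,200:310]
f=lambda x:np.clip(x.astype(float)*2.2,0,255).astype(np.uint8)
cv2.imwrite("pics/crop1.png",np.hstack([cv2.resize(f(a),(450,585),interpolation=cv2.INTER_CUBIC),cv2.resize(f(b),(340,585),interpolation=cv2.INTER_CUBIC)])[:,:,::-1])
C=cloud("top",D["top"]["d"])
def show(r,c): print(r,c,D["top"]["p"][r,c],C[r,c].round(3))
for r in range(90,262,6):
  row=[(c,tuple(C[r,c].round(3))) for c in range(190,214) if 0.03<C[r,c,2]<0.075]
  print(r,row[-2:] if row else None)
for c in range(158,214,6):
  print(c,[(r,tuple(C[r,c].round(3))) for r in range(205,266) if .035<C[r,c,2]<.075 and C[r,c,0]<.56][:1], [(r,tuple(C[r,c].round(3))) for r in range(205,266) if .035<C[r,c,2]<.075][-1:])
```

```text
90 None
96 None
102 [(201, (np.float64(0.803), np.float64(0.153), np.float64(0.047))), (202, (np.float64(0.807), np.float64(0.153), np.float64(0.036)))]
108 [(200, (np.float64(0.788), np.float64(0.154), np.float64(0.059))), (201, (np.float64(0.79), np.float64(0.153), np.float64(0.052)))]
114 [(200, (np.float64(0.775), np.float64(0.154), np.float64(0.06))), (201, (np.float64(0.776), np.float64(0.152), np.float64(0.057)))]
120 [(200, (np.float64(0.763), np.float64(0.154), np.float64(0.061))), (201, (np.float64(0.763), np.float64(0.152), np.float64(0.061)))]
126 [(200, (np.float64(0.752), np.float64(0.154), np.float64(0.06))), (201, (np.float64(0.752), np.float64(0.152), np.float64(0.058)))]
132 [(201, (np.float64(0.74), np.float64(0.153), np.float64(0.057))), (202, (np.float64(0.742), np.float64(0.152), np.float64(0.049)))]
138 [(201, (np.float64(0.728), np.float64(0.152), np.float64(0.059))), (202, (np.float64(0.73), np.float64(0.152), np.float64(0.049)))]
144 [(201, (np.float64(0.717), np.float64(0.153), np.float64(0.056))), (202, (np.float64(0.717), np.float64(0.151), np.float64(0.0
[... 2241 characters left out ...]
051)))]
182 [(257, (np.float64(0.499), np.float64(0.192), np.float64(0.051)))] [(258, (np.float64(0.497), np.float64(0.191), np.float64(0.053)))]
188 [(256, (np.float64(0.501), np.float64(0.18), np.float64(0.053)))] [(258, (np.float64(0.497), np.float64(0.18), np.float64(0.051)))]
194 [(256, (np.float64(0.501), np.float64(0.169), np.float64(0.052)))] [(258, (np.float64(0.497), np.float64(0.169), np.float64(0.053)))]
200 [(256, (np.float64(0.5), np.float64(0.158), np.float64(0.05)))] [(258, (np.float64(0.497), np.float64(0.157), np.float64(0.053)))]
206 [(256, (np.float64(0.5), np.float64(0.147), np.float64(0.044)))] [(257, (np.float64(0.498), np.float64(0.146), np.float64(0.047)))]
212 [] []
```

View pics/crop1.png

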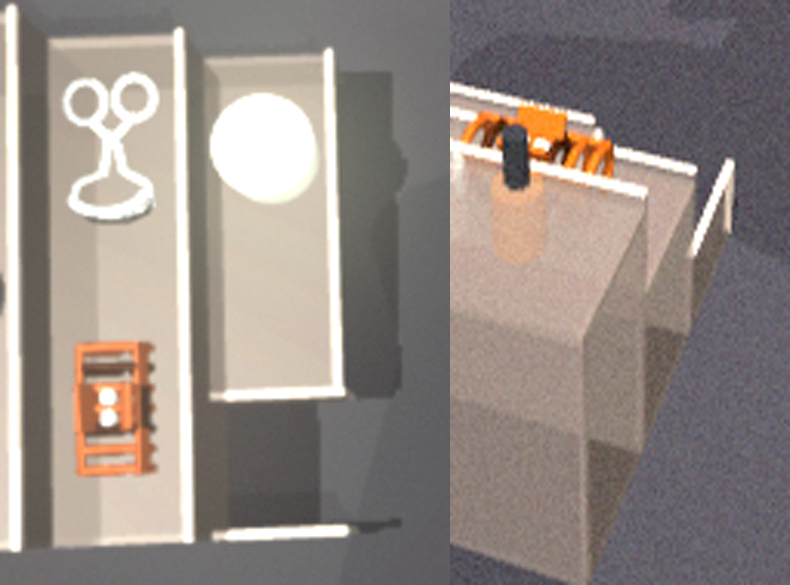

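Measured values:
- **Can:** centre (0.505, -0.150).
- **Bay mouth:** centre about (0.543, 0.147), turned 1°. The back face is at y≈0.232.
- **Other cans:** purple (0.593,-0.177), teal (0.415,-0.095) and (0.397,-0.196).

The gripper body is wider than the fingers, so an upright tool would press on the tall can. I'll lean the tool back about 35° so the shut fingertips lead, low down, and push along a line yawed about 6°.

First I'll move behind the can, high up, and turn.

Request:
servo_tool --rows '[{"dp": [18, -8, -1], "rotation": [0, 0, 0], "jaw": 0}, {"dp": [18, -8, -1], "rotation": [0, 0, 0], "jaw": 0}, {"dp": [18, -8, -1], "rotation": [0, 0, 0], "jaw": 0}, {"dp": [18, -8, -1], "rotation": [0, 0, 0], "jaw": 0}, {"dp": [18, -8, -1], "rotation": [0, 0, 0], "jaw": 0}, {"dp": [18, -8, -1], "rotation": [0, 0, 0], "jaw": 0}, {"dp": [18, -8, -1], "rotation": [0, 0, 0], "jaw": 0}, {"dp": [18, -8, -1], "rotation": [0, 0, 0], "jaw": 0}, {"dp": [18, -8, -1], "rotation": [0, 0, 0], "jaw": 0}, {"dp": [18, -8, -1], "rotation": [0, 0, 0], "jaw": 0}, {"dp": [18, -8, -1], "rotation": [0, 0, 0], "jaw": 0}, {"dp": [18, -8, -1], "rotation": [0, 0, 0], "jaw": 0}, {"dp": [18, -8, -1], "rotation": [0, 0, 0], "jaw": 0}, {"dp": [18, -8, -1], "rotation": [0, 0, 0], "jaw": 0}, {"dp": [18, -8, -1], "rotation": [0, 0, 0], "jaw": 0}, {"dp": [18, -8, -1], "rotation": [0, 0, 0], "jaw": 0}, {"dp": [18, -8, -1], "rotation": [0, 0, 0], "jaw": 0}, {"dp": [18, -8, -1], "rotation": [0, 0, 0], "jaw": 0}, {"dp": [18, -8, -1], "rotation": [0, 0, 0], "jaw": 0}, {"dp": [18, -8, -1], "rotation": [0, 0, 0], "jaw": 0}]'

```text
t: 2.1
ee_pos: [0.5088, -0.2942, 0.2515]
tcp_rot: [-0.0, 0.982, 0.191, 0.0]
ft_force: [-0.2, 0.8, 0.7]
opening: 0.0002
```

Request:
servo_tool --rows '[{"dp": [0, 0, 0], "rotation": [0, 0, -0.134], "jaw": 0}, {"dp": [0, 0, 0], "rotation": [0, 0, -0.134], "jaw": 0}, {"dp": [0, 0, 0], "rotation": [0, 0, -0.134], "jaw": 0}, {"dp": [0, 0, 0], "rotation": [0, 0, -0.134], "jaw": 0}, {"dp": [0, 0, 0], "rotation": [0, 0, -0.134], "jaw": 0}, {"dp": [0, 0, 0], "rotation": [0, 0, -0.134], "jaw": 0}, {"dp": [0, 0, 0], "rotation": [0, 0, -0.134], "jaw": 0}, {"dp": [0, 0, 0], "rotation": [0, 0, -0.134], "jaw": 0}, {"dp": [0, 0, 0], "rotation": [0, 0.1, 0], "jaw": 0}, {"dp": [0, 0, 0], "rotation": [0, 0.1, 0], "jaw": 0}, {"dp": [0, 0, 0], "rotation": [0, 0.1, 0], "jaw": 0}, {"dp": [0, 0, 0], "rotation": [0, 0.1, 0], "jaw": 0}, {"dp": [0, 0, 0], "rotation": [0, 0.1, 0], "jaw": 0}, {"dp": [0, 0, 0], "rotation": [0, 0.11, 0], "jaw": 0}, {"dp": [0, 0, 0], "rotation": [0, 0, 0], "jaw": 0}, {"dp": [0, 0, 0], "rotation": [0, 0, 0], "jaw": 0}]'

```text
t: 3.7
ee_pos: [0.5081, -0.2957, 0.2509]
tcp_rot: [-0.2, 0.712, 0.635, 0.223]
ft_force: [0.4, 0.6, 1.1]
opening: -0.0002
```

```bash
cat >> h.py <<'E'
from scipy.spatial.transform import Rotation as Ro
def st():
    s=bot.sense();R=Ro.from_quat(s["tcp_rot"],scalar_first=True).as_matrix()
    print("t",round(s["t"],2),"pos",s["ee_pos"].round(4),"F",s["ft_force"].round(1),"op",round(s["opening"],4),"j",s["joints"].round(2));print(R.round(3));return s,R
def snap(k):
    o=[]
    for n in("side","top"):
        p,d=bot.capture(n);np.savez(f"pics/{n}{k}.npz",p=p,d=d);cv2.imwrite(f"pics/{n}{k}.png",p[:,:,::-1]);o.append((p,d))
    return o
E
python3 - <<'E'
from h import *
st()
o=snap(1);cv2.imwrite("pics/both1.png",np.vstack([cv2.resize(x[0],(400,300)) for x in o])[:,:,::-1])
E
```

```text
t 3.7 pos [ 0.5081 -0.2957  0.2509] F [0.4 0.6 1.1] op -0.0002 j [-0.87  0.62  1.22  0.43  1.73 -0.78]
[[ 0.095  0.993  0.065]
 [ 0.815 -0.115  0.568]
 [ 0.571 -0.001 -0.821]]
```

View pics/both1.png

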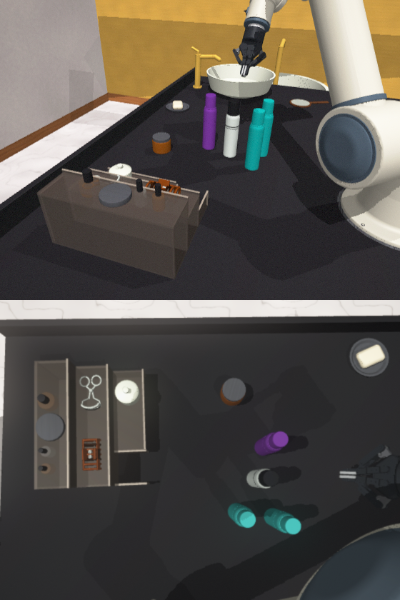

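The fingers (top (348,474) in the stack) point at the can from behind. The basin behind the gripper could matter, so I'll check its position.

Run:
```python
from h import *
d=np.load("pics/side0.npz");S=cloud("side",d["d"])
m=(d["d"]>0)&(S[...,2]>.03)&(S[...,2]<.4)&(S[...,1]<-.25)&(S[...,1]>-1.2)
m[:,425:]=0
k,l,st_,ce=cv2.connectedComponentsWithStats(m.astype(np.uint8))
for i in range(1,k):
  if st_[i,4]>50: P=S[l==i];print(ce[i].round(),st_[i,4],P.min(0).round(2),P.max(0).round(2))
```

```text
[16. 39.] 2368 [ 2.44 -1.2   0.03] [ 2.48 -0.92  0.39]
[246. 118.] 1684 [ 0.73 -1.02  0.03] [ 0.95 -0.25  0.22]
[336. 112.] 3507 [ 0.43 -1.05  0.03] [ 0.81 -0.66  0.11]
```

The basin starts at y < -0.66, so it is clear. Descending behind the can to z≈0.019, y≈-0.25.

Request:
servo_tool --rows '[{"dp": [-4.8, -1, 10.8], "rotation": [0, 0, 0], "jaw": 0}, {"dp": [-4.8, -1, 10.8], "rotation": [0, 0, 0], "jaw": 0}, {"dp": [-4.8, -1, 10.8], "rotation": [0, 0, 0], "jaw": 0}, {"dp": [-4.8, -1, 10.8], "rotation": [0, 0, 0], "jaw": 0}, {"dp": [-4.8, -1, 10.8], "rotation": [0, 0, 0], "jaw": 0}, {"dp": [-4.8, -1, 10.8], "rotation": [0, 0, 0], "jaw": 0}, {"dp": [-4.8, -1, 10.8], "rotation": [0, 0, 0], "jaw": 0}, {"dp": [-4.8, -1, 10.8], "rotation": [0, 0, 0], "jaw": 0}, {"dp": [-4.8, -1, 10.8], "rotation": [0, 0, 0], "jaw": 0}, {"dp": [-4.8, -1, 10.8], "rotation": [0, 0, 0], "jaw": 0}, {"dp": [-4.8, -1, 10.8], "rotation": [0, 0, 0], "jaw": 0}, {"dp": [-4.8, -1, 10.8], "rotation": [0, 0, 0], "jaw": 0}, {"dp": [-4.8, -1, 10.8], "rotation": [0, 0, 0], "jaw": 0}, {"dp": [-4.8, -1, 10.8], "rotation": [0, 0, 0], "jaw": 0}, {"dp": [-4.8, -1, 10.8], "rotation": [0, 0, 0], "jaw": 0}, {"dp": [-4.8, -1, 10.8], "rotation": [0, 0, 0], "jaw": 0}, {"dp": [-4.8, -1, 10.8], "rotation": [0, 0, 0], "jaw": 0}, {"dp": [-4.8, -1, 10.8], "rotation": [0, 0, 0], "jaw": 0}, {"dp": [-4.8, -1, 10.8], "rotation": [0, 0, 0], "jaw": 0}, {"dp": [-4.8, -1, 10.8], "rotation": [0, 0, 0], "jaw": 0}]'

```text
t: 5.8
ee_pos: [0.4932, -0.2492, 0.0183]
tcp_rot: [-0.2, 0.712, 0.635, 0.224]
ft_force: [-0.6, 0.9, -0.1]
opening: -0.0002
```

Run:
```python
from h import *
s,R=st()
o=snap(2);cv2.imwrite("pics/both2.png",np.hstack([cv2.resize(o[0][0][60:260,230:430],(400,400)),cv2.resize(o[1][0][160:360,300:500],(400,400))])[:,:,::-1])
d=R[:,2].copy();d[2]=0;d/=np.linalg.norm(d);print("dir",d)
for L in(.01,): print("per 10mm fwd tool dp",(R.T@(d*10)).round(3),"per 10mm right(+x)",(R.T@np.array([10,0,0])).round(2),"up",(R.T@np.array([0,0,10])).round(2))
```

```text
t 5.8 pos [ 0.4932 -0.2492  0.0183] F [-0.6  0.9 -0.1] op -0.0002 j [-0.84  0.86  1.49  0.47  1.26 -0.98]
[[ 0.094  0.993  0.066]
 [ 0.814 -0.115  0.569]
 [ 0.573  0.    -0.82 ]]
dir [0.1147953  0.99338917 0.        ]
per 10mm fwd tool dp [8.197e+00 1.000e-03 5.728e+00] per 10mm right(+x) [0.94 9.93 0.66] up [ 5.73  0.   -8.2 ]
```

View pics/both2.png

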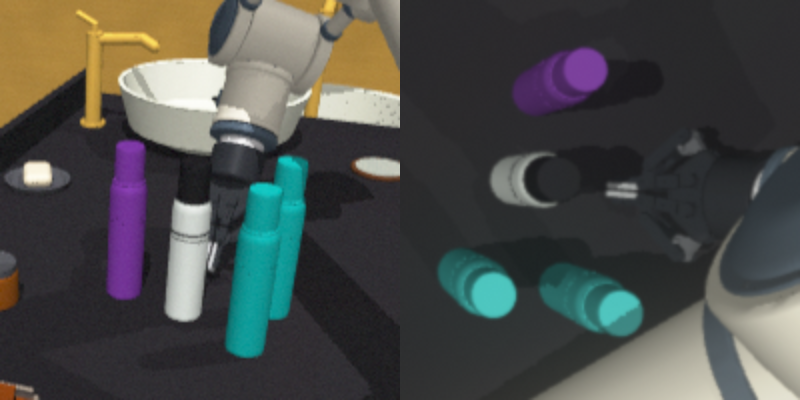

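The fingertips sit just behind the can, with the can at top-crop (525,180) and the fingers at (620,190). During the push the wrist and forearm will pass over the teal cans (208 mm tall), so I'll measure the arm's underside first.

Run:
```python
from h import *
s=bot.sense();j=s["joints"]
for n in("side","top"):
  d=np.load(f"pics/{n}2.npz");X=cloud(n,d["d"]);d0=np.load(f"pics/{n}0.npz")
  m=(d["d"]>0)&(X[...,2]>.03)&(np.abs(d["d"]-d0["d"])>.02)
  P=X[m];print(n,len(P))
  # along arm: bin by radius from base axis
  r=np.hypot(P[:,0],P[:,1])
  for a in np.arange(.3,.72,.03):
    q=P[(r>=a)&(r<a+.03)]
    if len(q)>5: print(round(a,2),len(q),"z",q[:,2].min().round(3),q[:,2].max().round(3),"x",q[:,0].min().round(3),q[:,0].max().round(3),"y",q[:,1].min().round(3),q[:,1].max().round(3))
```

```text
side 34282
0.3 1843 z 0.367 0.515 x 0.296 0.33 y -0.035 0.052
0.33 1044 z 0.408 0.514 x 0.33 0.359 y -0.036 0.013
0.36 473 z 0.445 0.513 x 0.359 0.386 y -0.066 -0.021
0.39 116 z 0.089 0.511 x 0.385 0.411 y -0.093 -0.051
0.45 253 z 0.347 0.445 x 0.336 0.393 y -0.342 -0.275
0.48 676 z 0.145 0.487 x 0.338 0.49 y -0.36 -0.136
0.51 531 z 0.035 0.492 x 0.36 0.501 y -0.396 -0.128
0.54 1326 z 0.03 0.479 x 0.363 0.503 y -0.425 0.251
0.57 1881 z 0.032 0.47 x 0.383 0.576 y -0.443 0.338
0.6 1287 z 0.055 0.393 x 0.395 0.606 y -0.476 0.386
0.63 401 z 0.048 0.365 x 0.416 0.539 y -0.479 0.402
0.66 174 z 0.051 0.365 x 0.513 0.672 y -0.44 0.404
0.69 37 z 0.073 0.355 x 0.532 0.619 y -0.454 0.404
top 33248
0.3 176 z 0.387 0.467 x 0.304 0.33 y 0.007 0.038
0.33 1291 z 0.422 0.555 x 0.33 0.359 y -0.056 0.013
0.36 3122 z 0.463 0.611 x 0.356 0.387 y -0.118 -0.022
0.39 5648 z 0.207 0.648 x 0.372 0.412 y -0.185 -0.052
0.42 6560 z 0.031 0.687 x 0.381 0.437 y -0.182 -0.08
0.45 5249 z 0.142 0.705 x 0.42 0.465 y -0.191 -0.108
0.48 4420 z 0.585 0.713 x 0.456 0.493 y -0.15 -0.118
0.51 3134 z 0.056 0.711 x 0.427 0.516 y -0.306 -0.131
0.54 1954 z 0.03 0.688 x 0.444 0.536 y -0.314 0.233
0.57 963 z 0.054 0.629 x 0.477 0.573 y -0.328 0.318
0.6 574 z 0.046 0.209 x 0.503 0.594 y -0.349 0.366
0.63 37 z 0.047 0.196 x 0.524 0.639 y -0.362 0.36
0.66 10 z 0.051 0.184 x 0.541 0.667 y 0.175 0.395
0.69 11 z 0.052 0.166 x 0.575 0.7 y 0.151 0.399
```

View pics/side2.png

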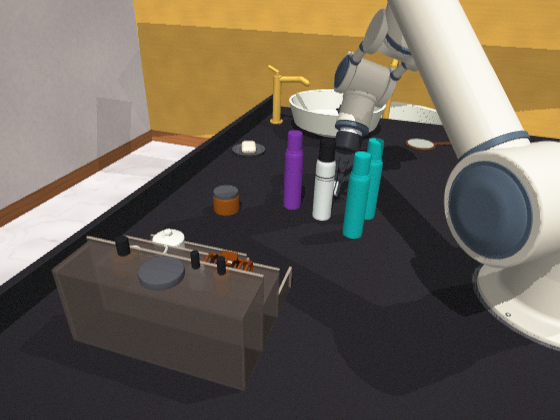

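View pics/top2.png

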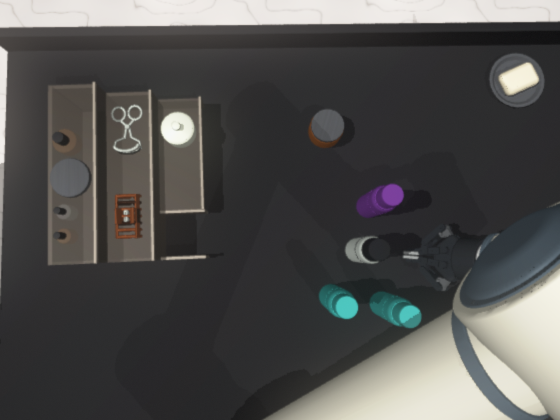

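Run:
```python
from h import *
d=np.load("pics/side2.npz");X=cloud("side",d["d"])
for (u,v) in [(350,75),(345,90),(365,70),(385,75),(395,65),(375,95),(360,95),(345,118),(360,120),(372,45),(380,25),(405,60),(345,140),(350,155),(362,130),(410,45)]:
  print((u,v),X[v,u].round(3))
s=bot.sense();R=Ro.from_quat(s["tcp_rot"],scalar_first=True).as_matrix()
for L in(.1,.2,.3,.4):
  P=s["ee_pos"]-L*R[:,2];print(L,P.round(3),proj("side",P).round())
```

```text
(350, 75) [ 0.502 -0.366  0.316]
(345, 90) [ 0.513 -0.376  0.274]
(365, 70) [ 0.468 -0.396  0.326]
(385, 75) [ 0.416 -0.422  0.313]
(395, 65) [ 0.442 -1.254  0.196]
(375, 95) [ 0.433 -0.404  0.262]
(360, 95) [ 0.469 -0.365  0.267]
(345, 118) [ 0.497 -0.33   0.211]
(360, 120) [ 0.457 -0.33   0.21 ]
(372, 45) [ 0.445 -0.283  0.405]
(380, 25) [ 0.434 -0.289  0.448]
(405, 60) [0.326 0.776 0.548]
(345, 140) [ 0.486 -0.303  0.159]
(350, 155) [ 0.469 -0.307  0.117]
(362, 130) [ 0.448 -0.331  0.183]
(410, 45) [ 0.352 -0.017  0.445]
0.1 [ 0.486 -0.306  0.1  ] [[343. 160.]]
0.2 [ 0.48  -0.363  0.182] [[352. 126.]]
0.3 [ 0.473 -0.42   0.263] [[361.  92.]]
0.4 [ 0.467 -0.477  0.345] [[371.  58.]]
```

The wrist's lowest point stays at or above 0.24 m, clear of the 0.208 m cans, and the tool clears them sideways by about 18 mm or more. Now I'll approach to first contact.

Request:
servo_tool --rows '[{"dp": [4.1, 0, 2.86], "rotation": [0, 0, 0], "jaw": 0}, {"dp": [4.1, 0, 2.86], "rotation": [0, 0, 0], "jaw": 0}, {"dp": [4.1, 0, 2.86], "rotation": [0, 0, 0], "jaw": 0}, {"dp": [4.1, 0, 2.86], "rotation": [0, 0, 0], "jaw": 0}, {"dp": [4.1, 0, 2.86], "rotation": [0, 0, 0], "jaw": 0}, {"dp": [4.1, 0, 2.86], "rotation": [0, 0, 0], "jaw": 0}, {"dp": [4.1, 0, 2.86], "rotation": [0, 0, 0], "jaw": 0}, {"dp": [4.1, 0, 2.86], "rotation": [0, 0, 0], "jaw": 0}, {"dp": [4.1, 0, 2.86], "rotation": [0, 0, 0], "jaw": 0}, {"dp": [4.1, 0, 2.86], "rotation": [0, 0, 0], "jaw": 0}, {"dp": [4.1, 0, 2.86], "rotation": [0, 0, 0], "jaw": 0}, {"dp": [1.64, 0, 1.15], "rotation": [0, 0, 0], "jaw": 0}, {"dp": [1.64, 0, 1.15], "rotation": [0, 0, 0], "jaw": 0}, {"dp": [1.64, 0, 1.15], "rotation": [0, 0, 0], "jaw": 0}, {"dp": [1.64, 0, 1.15], "rotation": [0, 0, 0], "jaw": 0}, {"dp": [1.64, 0, 1.15], "rotation": [0, 0, 0], "jaw": 0}, {"dp": [1.64, 0, 1.15], "rotation": [0, 0, 0], "jaw": 0}, {"dp": [1.64, 0, 1.15], "rotation": [0, 0, 0], "jaw": 0}, {"dp": [1.64, 0, 1.15], "rotation": [0, 0, 0], "jaw": 0}, {"dp": [1.64, 0, 1.15], "rotation": [0, 0, 0], "jaw": 0}]'

```text
t: 7.9
ee_pos: [0.5017, -0.1767, 0.0193]
tcp_rot: [-0.2, 0.712, 0.635, 0.224]
ft_force: [-0.8, -1.2, -0.1]
opening: -0.0001
```

```bash
cat >> h.py <<'E'
def can(o):
    # white body points in both views -> centre estimates
    for n,(p,d) in zip(("side","top"),o):
        X=cloud(n,d);h=cv2.cvtColor(p,cv2.COLOR_RGB2HSV)
        m=(d>0)&(h[...,1]<60)&(h[...,2]>(110 if n=="side" else 60))&(X[...,2]>.03)&(X[...,2]<.17)&(X[...,0]>.44)&(X[...,0]<.57)&(X[...,1]>-.2)&(X[...,1]<.24)
        k,l,s_,c=cv2.connectedComponentsWithStats(m.astype(np.uint8))
        i=1+np.argmax(s_[1:,4]);P=X[l==i]
        for lo,hi in((.03,.08),(.1,.16)):
            q=P[(P[:,2]>lo)&(P[:,2]<hi)]
            if len(q)>20:
                # circle r=24 fit
                from scipy.optimize import least_squares
                f=least_squares(lambda c:np.hypot(q[:,0]-c[0],q[:,1]-c[1])-.024,q[:,:2].mean(0)-[0,.015],loss="soft_l1",f_scale=.002)
                print(n,"can z",lo,hi,"ctr",f.x.round(4),"n",len(q),"px",c[i].round())
E
python3 - <<'E'
from h import *
st();o=snap(3);can(o)
print("initial");can([(np.load(f"pics/{n}0.npz")["p"],np.load(f"pics/{n}0.npz")["d"]) for n in("side","top")])
E
```

```text
t 7.9 pos [ 0.5017 -0.1767  0.0193] F [-0.8 -1.2 -0.1] op -0.0001 j [-0.75  0.82  1.6   0.52  1.16 -0.96]
[[ 0.094  0.993  0.066]
 [ 0.814 -0.115  0.569]
 [ 0.573  0.    -0.82 ]]
side can z 0.03 0.08 ctr [ 0.5057 -0.1453] n 323 px [323. 186.]
side can z 0.1 0.16 ctr [ 0.5059 -0.1457] n 434 px [323. 186.]
top can z 0.03 0.08 ctr [ 0.5058 -0.1446] n 93 px [355. 250.]
top can z 0.1 0.16 ctr [ 0.5058 -0.1451] n 227 px [355. 250.]
initial
side can z 0.03 0.08 ctr [ 0.5047 -0.1524] n 323 px [324. 185.]
side can z 0.1 0.16 ctr [ 0.5048 -0.153 ] n 432 px [324. 185.]
top can z 0.03 0.08 ctr [ 0.5049 -0.1522] n 102 px [359. 250.]
top can z 0.1 0.16 ctr [ 0.5049 -0.1528] n 234 px [359. 250.]
```

Contact made: the can moved 7.5 mm and stays upright (its centres at both heights agree). It sits 31.5 mm ahead of the TCP. I'll push on at about 40 mm/s, lowering slightly.

Request:
servo_tool --rows '[{"dp": [2.2, 0, 2.1], "rotation": [0, 0, 0], "jaw": 0}, {"dp": [2.2, 0, 2.1], "rotation": [0, 0, 0], "jaw": 0}, {"dp": [2.2, 0, 2.1], "rotation": [0, 0, 0], "jaw": 0}, {"dp": [3.0, 0, 2.7], "rotation": [0, 0, 0], "jaw": 0}, {"dp": [3.0, 0, 2.7], "rotation": [0, 0, 0], "jaw": 0}, {"dp": [3.0, 0, 2.7], "rotation": [0, 0, 0], "jaw": 0}, {"dp": [3.28, 0, 2.29], "rotation": [0, 0, 0], "jaw": 0}, {"dp": [3.28, 0, 2.29], "rotation": [0, 0, 0], "jaw": 0}, {"dp": [3.28, 0, 2.29], "rotation": [0, 0, 0], "jaw": 0}, {"dp": [3.28, 0, 2.29], "rotation": [0, 0, 0], "jaw": 0}, {"dp": [3.28, 0, 2.29], "rotation": [0, 0, 0], "jaw": 0}, {"dp": [3.28, 0, 2.29], "rotation": [0, 0, 0], "jaw": 0}, {"dp": [3.28, 0, 2.29], "rotation": [0, 0, 0], "jaw": 0}, {"dp": [3.28, 0, 2.29], "rotation": [0, 0, 0], "jaw": 0}, {"dp": [3.28, 0, 2.29], "rotation": [0, 0, 0], "jaw": 0}, {"dp": [3.28, 0, 2.29], "rotation": [0, 0, 0], "jaw": 0}, {"dp": [2.46, 0, 1.72], "rotation": [0, 0, 0], "jaw": 0}, {"dp": [1.64, 0, 1.15], "rotation": [0, 0, 0], "jaw": 0}, {"dp": [0.82, 0, 0.57], "rotation": [0, 0, 0], "jaw": 0}]'

```text
t: 9.9
ee_pos: [0.5093, -0.1099, 0.0164]
tcp_rot: [-0.2, 0.712, 0.635, 0.224]
ft_force: [0.1, -1.9, 0.7]
opening: 0.0001
```

Run:
```python
from h import *
st();o=snap(4);can(o)
cv2.imwrite("pics/both4.png",np.vstack([cv2.resize(x[0],(400,300)) for x in o])[:,:,::-1])
```

```text
t 9.9 pos [ 0.5093 -0.1099  0.0164] F [ 0.1 -1.9  0.7] op 0.0001 j [-0.66  0.81  1.69  0.59  1.08 -0.94]
[[ 0.094  0.993  0.066]
 [ 0.814 -0.115  0.569]
 [ 0.573 -0.    -0.82 ]]
side can z 0.03 0.08 ctr [ 0.5134 -0.0787] n 359 px [313. 198.]
side can z 0.1 0.16 ctr [ 0.5134 -0.079 ] n 470 px [313. 198.]
top can z 0.03 0.08 ctr [ 0.5137 -0.0781] n 48 px [319. 247.]
top can z 0.1 0.16 ctr [ 0.5137 -0.079 ] n 164 px [319. 247.]
```

View pics/both4.png

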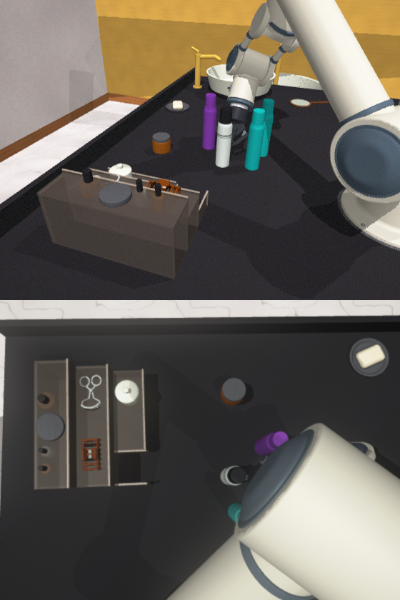

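The push is tracking straight. The can is at (0.5135,-0.079), upright (side (313,198)), and the force is about 2 N. Continuing.

Request:
servo_tool --rows '[{"dp": [1.64, 0, 1.15], "rotation": [0, 0, 0], "jaw": 0}, {"dp": [2.46, 0, 1.72], "rotation": [0, 0, 0], "jaw": 0}, {"dp": [3.28, 0, 2.29], "rotation": [0, 0, 0], "jaw": 0}, {"dp": [3.28, 0, 2.29], "rotation": [0, 0, 0], "jaw": 0}, {"dp": [3.28, 0, 2.29], "rotation": [0, 0, 0], "jaw": 0}, {"dp": [3.28, 0, 2.29], "rotation": [0, 0, 0], "jaw": 0}, {"dp": [3.28, 0, 2.29], "rotation": [0, 0, 0], "jaw": 0}, {"dp": [3.28, 0, 2.29], "rotation": [0, 0, 0], "jaw": 0}, {"dp": [3.28, 0, 2.29], "rotation": [0, 0, 0], "jaw": 0}, {"dp": [3.28, 0, 2.29], "rotation": [0, 0, 0], "jaw": 0}, {"dp": [3.28, 0, 2.29], "rotation": [0, 0, 0], "jaw": 0}, {"dp": [3.28, 0, 2.29], "rotation": [0, 0, 0], "jaw": 0}, {"dp": [3.28, 0, 2.29], "rotation": [0, 0, 0], "jaw": 0}, {"dp": [3.28, 0, 2.29], "rotation": [0, 0, 0], "jaw": 0}, {"dp": [3.28, 0, 2.29], "rotation": [0, 0, 0], "jaw": 0}, {"dp": [3.28, 0, 2.29], "rotation": [0, 0, 0], "jaw": 0}, {"dp": [3.28, 0, 2.29], "rotation": [0, 0, 0], "jaw": 0}, {"dp": [2.46, 0, 1.72], "rotation": [0, 0, 0], "jaw": 0}, {"dp": [1.64, 0, 1.15], "rotation": [0, 0, 0], "jaw": 0}, {"dp": [0.82, 0, 0.57], "rotation": [0, 0, 0], "jaw": 0}]'

```text
t: 12.0
ee_pos: [0.5175, -0.0394, 0.0164]
tcp_rot: [-0.2, 0.712, 0.635, 0.224]
ft_force: [-0.2, -2.7, 0.3]
opening: 0.0002
```

Run:
```python
from h import *
st();o=snap(5);can(o)
cv2.imwrite("pics/both5.png",np.vstack([cv2.resize(x[0],(400,300)) for x in o])[:,:,::-1])
```

```text
t 12.0 pos [ 0.5175 -0.0394  0.0164] F [-0.2 -2.7  0.3] op 0.0002 j [-0.54  0.79  1.75  0.67  0.99 -0.92]
[[ 0.094  0.993  0.066]
 [ 0.814 -0.115  0.569]
 [ 0.573 -0.    -0.82 ]]
side can z 0.03 0.08 ctr [ 0.5215 -0.0081] n 387 px [302. 211.]
side can z 0.1 0.16 ctr [ 0.5215 -0.0086] n 525 px [302. 211.]
top can z 0.1 0.16 ctr [0.5329 0.2162] n 161 px [152. 239.]
```

View pics/both5.png

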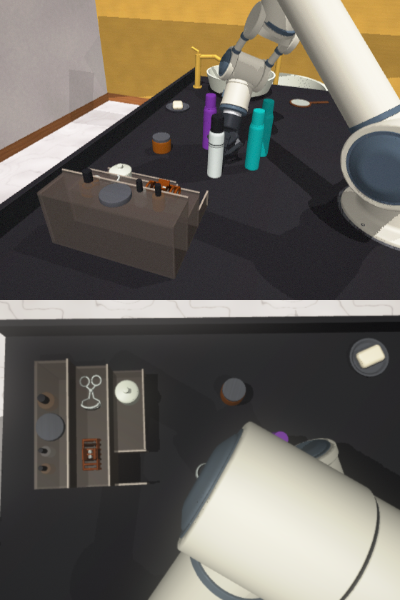

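The can is at (0.5215,-0.008) in the side view, still upright. In the top view the elbow hides it, so that fit (152,239) is an organiser panel and I'm discarding it. Continuing.

Request:
servo_tool --rows '[{"dp": [1.64, 0, 1.15], "rotation": [0, 0, 0], "jaw": 0}, {"dp": [2.46, 0, 1.72], "rotation": [0, 0, 0], "jaw": 0}, {"dp": [3.28, 0, 2.29], "rotation": [0, 0, 0], "jaw": 0}, {"dp": [3.28, 0, 2.29], "rotation": [0, 0, 0], "jaw": 0}, {"dp": [3.28, 0, 2.29], "rotation": [0, 0, 0], "jaw": 0}, {"dp": [3.28, 0, 2.29], "rotation": [0, 0, 0], "jaw": 0}, {"dp": [3.28, 0, 2.29], "rotation": [0, 0, 0], "jaw": 0}, {"dp": [3.28, 0, 2.29], "rotation": [0, 0, 0], "jaw": 0}, {"dp": [3.28, 0, 2.29], "rotation": [0, 0, 0], "jaw": 0}, {"dp": [3.28, 0, 2.29], "rotation": [0, 0, 0], "jaw": 0}, {"dp": [3.28, 0, 2.29], "rotation": [0, 0, 0], "jaw": 0}, {"dp": [3.28, 0, 2.29], "rotation": [0, 0, 0], "jaw": 0}, {"dp": [3.28, 0, 2.29], "rotation": [0, 0, 0], "jaw": 0}, {"dp": [3.28, 0, 2.29], "rotation": [0, 0, 0], "jaw": 0}, {"dp": [3.28, 0, 2.29], "rotation": [0, 0, 0], "jaw": 0}, {"dp": [3.28, 0, 2.29], "rotation": [0, 0, 0], "jaw": 0}, {"dp": [3.28, 0, 2.29], "rotation": [0, 0, 0], "jaw": 0}, {"dp": [2.46, 0, 1.72], "rotation": [0, 0, 0], "jaw": 0}, {"dp": [1.64, 0, 1.15], "rotation": [0, 0, 0], "jaw": 0}, {"dp": [0.82, 0, 0.57], "rotation": [0, 0, 0], "jaw": 0}]'

```text
t: 14.1
ee_pos: [0.5256, 0.0311, 0.0165]
tcp_rot: [-0.2, 0.712, 0.635, 0.224]
ft_force: [-0.3, -1.5, 0.3]
opening: 0.0002
```

Run:
```python
from h import *
st();o=snap(6);can(o)
cv2.imwrite("pics/both6.png",np.vstack([cv2.resize(x[0],(400,300)) for x in o])[:,:,::-1])
```

```text
t 14.1 pos [0.5256 0.0311 0.0165] F [-0.3 -1.5  0.3] op 0.0002 j [-0.42  0.78  1.8   0.75  0.92 -0.88]
[[ 0.094  0.993  0.066]
 [ 0.814 -0.115  0.569]
 [ 0.573  0.    -0.82 ]]
side can z 0.03 0.08 ctr [0.5297 0.0624] n 430 px [289. 226.]
side can z 0.1 0.16 ctr [0.5298 0.0621] n 589 px [289. 226.]
top can z 0.1 0.16 ctr [0.5324 0.2163] n 164 px [152. 240.]
```

View pics/both6.png

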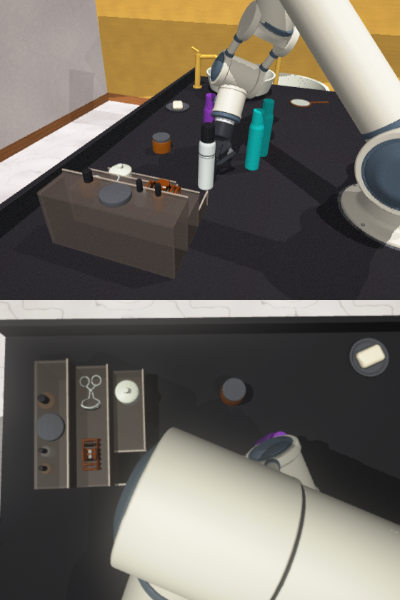

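The can is at (0.530,0.062), upright, and on line for the mouth (0.543). Continuing until the can begins to enter.

Request:
servo_tool --rows '[{"dp": [1.64, 0, 1.15], "rotation": [0, 0, 0], "jaw": 0}, {"dp": [2.46, 0, 1.72], "rotation": [0, 0, 0], "jaw": 0}, {"dp": [3.28, 0, 2.29], "rotation": [0, 0, 0], "jaw": 0}, {"dp": [3.28, 0, 2.29], "rotation": [0, 0, 0], "jaw": 0}, {"dp": [3.28, 0, 2.29], "rotation": [0, 0, 0], "jaw": 0}, {"dp": [3.28, 0, 2.29], "rotation": [0, 0, 0], "jaw": 0}, {"dp": [3.28, 0, 2.29], "rotation": [0, 0, 0], "jaw": 0}, {"dp": [3.28, 0, 2.29], "rotation": [0, 0, 0], "jaw": 0}, {"dp": [3.28, 0, 2.29], "rotation": [0, 0, 0], "jaw": 0}, {"dp": [3.28, 0, 2.29], "rotation": [0, 0, 0], "jaw": 0}, {"dp": [3.28, 0, 2.29], "rotation": [0, 0, 0], "jaw": 0}, {"dp": [3.28, 0, 2.29], "rotation": [0, 0, 0], "jaw": 0}, {"dp": [3.28, 0, 2.29], "rotation": [0, 0, 0], "jaw": 0}, {"dp": [3.28, 0, 2.29], "rotation": [0, 0, 0], "jaw": 0}, {"dp": [3.28, 0, 2.29], "rotation": [0, 0, 0], "jaw": 0}, {"dp": [3.28, 0, 2.29], "rotation": [0, 0, 0], "jaw": 0}, {"dp": [2.46, 0, 1.72], "rotation": [0, 0, 0], "jaw": 0}, {"dp": [1.64, 0, 1.15], "rotation": [0, 0, 0], "jaw": 0}, {"dp": [0.82, 0, 0.57], "rotation": [0, 0, 0], "jaw": 0}]'

```text
t: 16.1
ee_pos: [0.5333, 0.0977, 0.0165]
tcp_rot: [-0.2, 0.712, 0.635, 0.224]
ft_force: [0.7, -2.6, -0.6]
opening: -0.0
```

Run:
```python
from h import *
st();o=snap(7);can(o)
cv2.imwrite("pics/both7.png",np.vstack([cv2.resize(o[0][0][80:380,150:400],(480,576))])[:,:,::-1])
```

```text
t 16.1 pos [0.5333 0.0977 0.0165] F [ 0.7 -2.6 -0.6] op -0.0 j [-0.3   0.78  1.82  0.83  0.86 -0.84]
[[ 0.094  0.993  0.066]
 [ 0.814 -0.115  0.569]
 [ 0.573 -0.    -0.82 ]]
side can z 0.03 0.08 ctr [0.5374 0.1289] n 399 px [275. 242.]
side can z 0.1 0.16 ctr [0.5375 0.129 ] n 715 px [275. 242.]
```

View pics/both7.png

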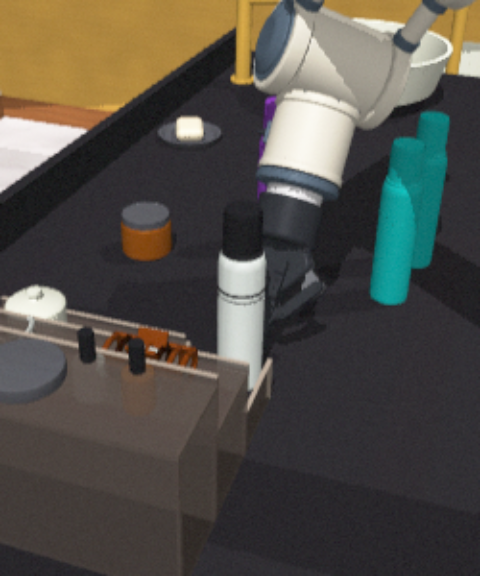

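View pics/top7.png

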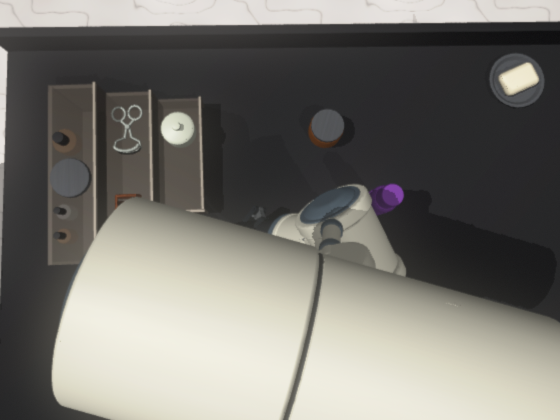

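The can is starting into the mouth between the panels, at (0.5375,0.129) (side (275,242)). It is upright and both side clearances exceed 11 mm. The final push is about 63 mm, to a centre y≈0.192. It needs at least 0.171, and the back wall limits it to 0.208.

Request:
servo_tool --rows '[{"dp": [1.64, 0, 1.15], "rotation": [0, 0, 0], "jaw": 0}, {"dp": [2.46, 0, 1.72], "rotation": [0, 0, 0], "jaw": 0}, {"dp": [3.28, 0, 2.29], "rotation": [0, 0, 0], "jaw": 0}, {"dp": [3.28, 0, 2.29], "rotation": [0, 0, 0], "jaw": 0}, {"dp": [3.28, 0, 2.29], "rotation": [0, 0, 0], "jaw": 0}, {"dp": [3.28, 0, 2.29], "rotation": [0, 0, 0], "jaw": 0}, {"dp": [3.28, 0, 2.29], "rotation": [0, 0, 0], "jaw": 0}, {"dp": [3.28, 0, 2.29], "rotation": [0, 0, 0], "jaw": 0}, {"dp": [3.28, 0, 2.29], "rotation": [0, 0, 0], "jaw": 0}, {"dp": [3.28, 0, 2.29], "rotation": [0, 0, 0], "jaw": 0}, {"dp": [3.28, 0, 2.29], "rotation": [0, 0, 0], "jaw": 0}, {"dp": [3.28, 0, 2.29], "rotation": [0, 0, 0], "jaw": 0}, {"dp": [3.28, 0, 2.29], "rotation": [0, 0, 0], "jaw": 0}, {"dp": [3.28, 0, 2.29], "rotation": [0, 0, 0], "jaw": 0}, {"dp": [3.28, 0, 2.29], "rotation": [0, 0, 0], "jaw": 0}, {"dp": [2.46, 0, 1.72], "rotation": [0, 0, 0], "jaw": 0}, {"dp": [1.64, 0, 1.15], "rotation": [0, 0, 0], "jaw": 0}, {"dp": [0.82, 0, 0.57], "rotation": [0, 0, 0], "jaw": 0}]'

```text
t: 18.0
ee_pos: [0.5405, 0.1603, 0.0165]
tcp_rot: [-0.2, 0.712, 0.635, 0.224]
ft_force: [-0.2, -2.7, -0.6]
opening: -0.0002
```

Run:
```python
from h import *
st();o=snap(8);can(o)
cv2.imwrite("pics/both8.png",cv2.resize(o[0][0][80:380,150:400],(480,576))[:,:,::-1])
```

```text
t 18.0 pos [0.5405 0.1603 0.0165] F [-0.2 -2.7 -0.6] op -0.0002 j [-0.17  0.78  1.82  0.9   0.82 -0.79]
[[ 0.094  0.993  0.066]
 [ 0.814 -0.115  0.569]
 [ 0.573 -0.    -0.82 ]]
side can z 0.1 0.16 ctr [0.5446 0.1914] n 787 px [261. 248.]
top can z 0.03 0.08 ctr [0.5357 0.1503] n 92 px [184. 234.]
top can z 0.1 0.16 ctr [0.5344 0.1534] n 227 px [184. 234.]
```

View pics/both8.png

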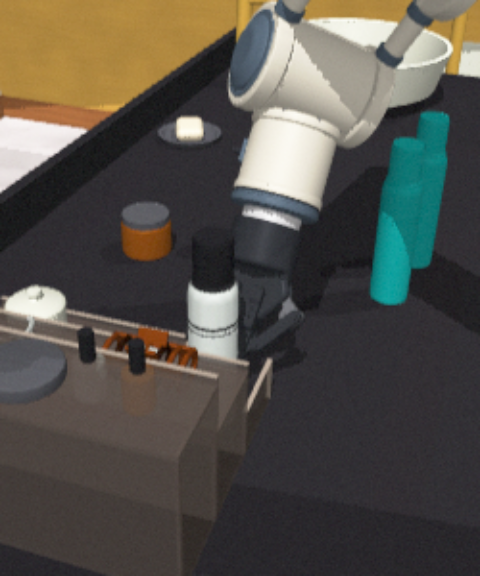

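The can is in the bay at about (0.545,0.191) by the side view. The top fit is suspect because the arm is in that view. I'll withdraw straight back along the same line, then go up, and check from above.

Request:
servo_tool --rows '[{"dp": [-1.64, 0, -1.15], "rotation": [0, 0, 0], "jaw": 0}, {"dp": [-3.28, 0, -2.29], "rotation": [0, 0, 0], "jaw": 0}, {"dp": [-6.56, 0, -4.58], "rotation": [0, 0, 0], "jaw": 0}, {"dp": [-8.2, 0, -5.73], "rotation": [0, 0, 0], "jaw": 0}, {"dp": [-8.2, 0, -5.73], "rotation": [0, 0, 0], "jaw": 0}, {"dp": [-8.2, 0, -5.73], "rotation": [0, 0, 0], "jaw": 0}, {"dp": [-8.2, 0, -5.73], "rotation": [0, 0, 0], "jaw": 0}, {"dp": [-8.2, 0, -5.73], "rotation": [0, 0, 0], "jaw": 0}, {"dp": [-8.2, 0, -5.73], "rotation": [0, 0, 0], "jaw": 0}, {"dp": [-8.2, 0, -5.73], "rotation": [0, 0, 0], "jaw": 0}, {"dp": [-8.2, 0, -5.73], "rotation": [0, 0, 0], "jaw": 0}, {"dp": [-6.56, 0, -4.58], "rotation": [0, 0, 0], "jaw": 0}]'

```text
t: 19.3
ee_pos: [0.5288, 0.0578, 0.0165]
tcp_rot: [-0.2, 0.712, 0.635, 0.224]
ft_force: [-0.2, 0.2, -0.7]
opening: 0.0001
```

Request:
servo_tool --rows '[{"dp": [5.73, 0, -8.2], "rotation": [0, 0, 0], "jaw": 0}, {"dp": [5.73, 0, -8.2], "rotation": [0, 0, 0], "jaw": 0}, {"dp": [8.6, 0, -12.3], "rotation": [0, 0, 0], "jaw": 0}, {"dp": [8.6, 0, -12.3], "rotation": [0, 0, 0], "jaw": 0}, {"dp": [8.6, 0, -12.3], "rotation": [0, 0, 0], "jaw": 0}, {"dp": [8.6, 0, -12.3], "rotation": [0, 0, 0], "jaw": 0}, {"dp": [8.6, 0, -12.3], "rotation": [0, 0, 0], "jaw": 0}, {"dp": [8.6, 0, -12.3], "rotation": [0, 0, 0], "jaw": 0}, {"dp": [8.6, 0, -12.3], "rotation": [0, 0, 0], "jaw": 0}, {"dp": [8.6, 0, -12.3], "rotation": [0, 0, 0], "jaw": 0}, {"dp": [8.6, 0, -12.3], "rotation": [0, 0, 0], "jaw": 0}, {"dp": [8.6, 0, -12.3], "rotation": [0, 0, 0], "jaw": 0}, {"dp": [8.6, 0, -12.3], "rotation": [0, 0, 0], "jaw": 0}, {"dp": [8.6, 0, -12.3], "rotation": [0, 0, 0], "jaw": 0}, {"dp": [8.6, 0, -12.3], "rotation": [0, 0, 0], "jaw": 0}, {"dp": [5.73, 0, -8.2], "rotation": [0, 0, 0], "jaw": 0}]'

```text
t: 20.9
ee_pos: [0.529, 0.0587, 0.2431]
tcp_rot: [-0.199, 0.712, 0.635, 0.224]
ft_force: [-0.4, -0.1, 0.1]
opening: 0.0002
```

Run:
```python
from h import *
s,R=st();print("world -y 10mm:",(R.T@np.array([0,-10,0])).round(2),"-x",(R.T@np.array([-10,0,0])).round(2));o=snap(9);can(o)
cv2.imwrite("pics/both9.png",np.vstack([cv2.resize(x[0],(400,300)) for x in o])[:,:,::-1])
```

```text
t 20.9 pos [0.529  0.0587 0.2431] F [-0.4 -0.1  0.1] op 0.0002 j [-0.37  0.41  1.66  0.61  1.31 -0.49]
[[ 0.094  0.993  0.066]
 [ 0.814 -0.115  0.569]
 [ 0.573  0.001 -0.82 ]]
world -y 10mm: [-8.14  1.15 -5.69] -x [-0.94 -9.93 -0.66]
side can z 0.1 0.16 ctr [0.5446 0.1915] n 812 px [261. 249.]
top can z 0.03 0.08 ctr [0.5365 0.1504] n 91 px [184. 234.]
top can z 0.1 0.16 ctr [0.5345 0.1534] n 222 px [184. 234.]
```

View pics/both9.png

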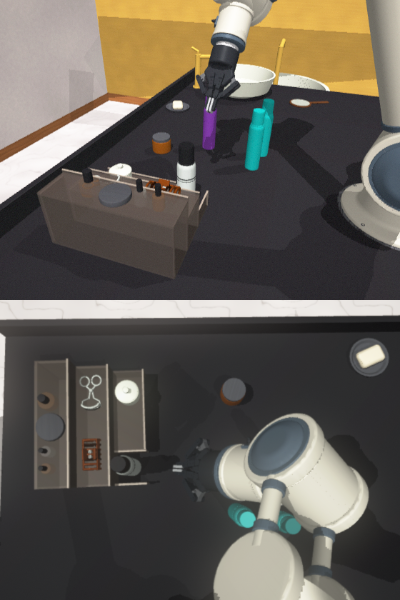

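The can stands in the bay at top (175,231) of the full picture, and nothing else seems moved. I'll move the hand farther off and re-measure using the cap top, because the top fit started on the wrong side of the visible face.

Request:
servo_tool --rows '[{"dp": [-12, 1.7, -8.5], "rotation": [0, 0, 0], "jaw": 0}, {"dp": [-12, 1.7, -8.5], "rotation": [0, 0, 0], "jaw": 0}, {"dp": [-12, 1.7, -8.5], "rotation": [0, 0, 0], "jaw": 0}, {"dp": [-10, 1.4, -10], "rotation": [0, 0, 0], "jaw": 0}, {"dp": [-10, 1.4, -10], "rotation": [0, 0, 0], "jaw": 0}, {"dp": [-10, 1.4, -10], "rotation": [0, 0, 0], "jaw": 0}, {"dp": [-10, 1.4, -10], "rotation": [0, 0, 0], "jaw": 0}, {"dp": [-10, 1.4, -10], "rotation": [0, 0, 0], "jaw": 0}, {"dp": [0, 0, 0], "rotation": [0, 0, 0], "jaw": 0}, {"dp": [0, 0, 0], "rotation": [0, 0, 0], "jaw": 0}]'

```text
t: 22.0
ee_pos: [0.5278, -0.0559, 0.2542]
tcp_rot: [-0.2, 0.712, 0.634, 0.224]
ft_force: [0.6, -0.3, -0.6]
opening: -0.0001
```

Run:
```python
from h import *
st();o=snap(10)
for n,(p,d) in zip(("side","top"),o):
  X=cloud(n,d)
  m=(d>0)&(X[...,2]>.165)&(X[...,2]<.23)&(abs(X[...,0]-.545)<.035)&(abs(X[...,1]-.19)<.04)
  P=X[m];t=P[P[:,2]>P[:,2].max()-.012];print(n,"cap ctr",((t.min(0)+t.max(0))/2).round(4),"ext",np.ptp(t,axis=0).round(3),"zmax",P[:,2].max().round(3))
  m=(d>0)&(X[...,2]>.03)&(X[...,2]<.16)&(abs(X[...,0]-.545)<.03)&(X[...,1]>.1)&(X[...,1]<.225)
  print("min y of body",np.percentile(X[m][:,1],[0,2]).round(4))
# changes of neighbours
from itertools import product
p0=np.load("pics/top0.npz")["d"];X0=cloud("top",p0);X1=cloud("top",o[1][1])
for nm,(x0,x1,y0,y1,z0) in dict(pot=(.70,.79,.16,.24,.056),clip=(.52,.65,.24,.32,.112),curler=(.66,.84,.24,.32,.105),jar=(.69,.79,-.1,-.02,.03),mouthL=(.49,.505,.14,.22,.04)).items():
  for X,q in((X0,"before"),(X1,"after")):
    m=(X[...,0]>x0)&(X[...,0]<x1)&(X[...,1]>y0)&(X[...,1]<y1)&(X[...,2]>z0);print(nm,q,X[m].mean(0).round(4),m.sum())
cv2.imwrite("pics/crop10.png",np.hstack([cv2.resize(o[0][0][180:330,150:320],(400,353)),cv2.resize(o[1][0][190:280,140:240],(392,353))])[:,:,::-1])
cv2.imwrite("pics/both10.png",np.vstack([cv2.resize(x[0],(400,300)) for x in o])[:,:,::-1])
```

```text
t 22.0 pos [ 0.5278 -0.0559  0.2542] F [ 0.6 -0.3 -0.6] op -0.0001 j [-0.56  0.45  1.55  0.55  1.46 -0.6 ]
[[ 0.095  0.993  0.066]
 [ 0.814 -0.115  0.569]
 [ 0.573 -0.    -0.82 ]]
side cap ctr [0.5435 0.1933 0.2016] ext [0.037 0.037 0.012] zmax 0.208
min y of body [0.1822 0.1891]
top cap ctr [0.5449 0.1915 0.2073] ext [0.037 0.037 0.011] zmax 0.213
min y of body [0.1677 0.168 ]
pot before [0.739  0.2031 0.092 ] 1334
pot after [0.739  0.2029 0.0919] 1339
clip before [0.5761 0.2919 0.1361] 1568
clip after [0.5757 0.2919 0.1358] 1563
curler before [0.7305 0.2796 0.1124] 532
curler after [0.7303 0.2789 0.1125] 537
jar before [ 0.7456 -0.0821  0.0561] 616
jar after [ 0.7456 -0.082   0.0562] 622
mouthL before [0.4985 0.1834 0.0513] 104
mouthL after [0.4985 0.1834 0.0516] 104
```

View pics/crop10.png

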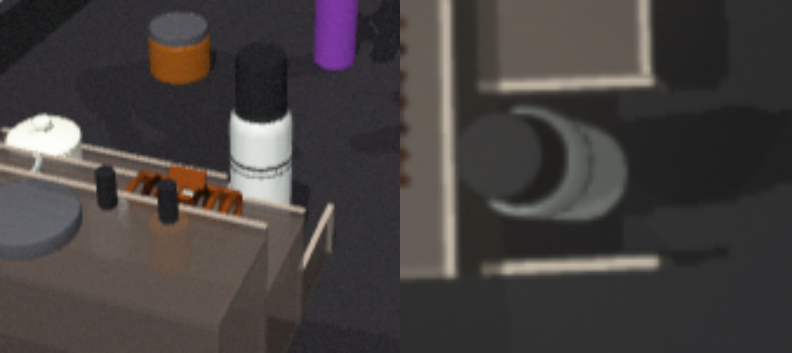

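View pics/both10.png

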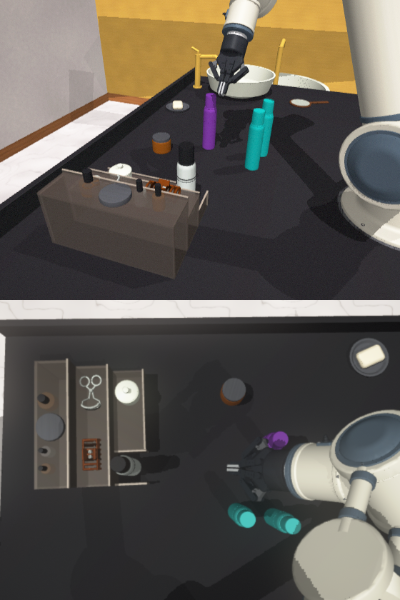

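All four checked items are unchanged within 1 mm. The can stands upright in the bay: its cap centre is at (0.544,0.192), and its rear edge at y=0.168 is about 19 mm inside the mouth line (0.147–0.149). The hand is clear, with no force on it.

```bash
python3 -c "
from bench import bot
print(bot.hand_in())"
```

```text
the job is handed in; nothing more can be done
None
```

The hairspray can now stands upright in the bottle bay, and I handed the job in at about 22 s. I pushed it with the shut fingertips, about 20–25 mm above the granite, with the tool leaned back about 35° so only the fingertips touched it. Contact force read about 3 N or less at each stop.

**Last checks:**
- **Can in the bay:** the cap centre is at (0.544, 0.192), and the two views agree within 2 mm. The rear edge is at y≈0.168, about 19 mm inside the front edges of the side panels. There is about 15 mm left to the back panel and 16 mm or more on each side.
- **Other items:** the pot, clip, curler and jar measured within 1 mm of where they started. The purple and teal cans look unmoved in the pictures.
- **Hand:** it is withdrawn and raised, with the force reading about zero.

**Disagreement:** late in the push, the automatic can fit from the top view gave wrong positions, first because the arm hid the can and later because the fit began on the wrong side. I discarded those and used the side view, then the cap top seen in both views.

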